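Gauge a moulded pivot block on the bench caliper

ROBOT

A 7-joint arm with a two-finger parallel gripper is mounted at the origin on the work surface. World frame = base frame: x ahead of the robot, y to its left, z up, the work surface at z = 0. Lengths are in mm, angles in rad, forces in N, time in s.
With the tool pointing down it reaches from about 350 to 900 mm from the base axis. Payload 7.2 kg.
Tool frame: the origin (TCP) lies between the finger pads; the fingertips stand 17 mm ahead of it and the grasp point (between the pads) lies 2 mm behind it (robot.tcp_to_tips is the distance from the TCP to the fingertips, in mm); z points along the fingers, y is the line along which they close (so a half turn about z gives the same grasp; the last joint's range is limited). The gripper opens to 85 mm and grips with 20 to 120 N. Pads are 22 mm wide; open, the fingers measure 114 mm over their backs; the gripper's body (76 mm by 85 mm) begins 54 mm behind the grasp point. The pads swing forward as they close: fully open they stand 13 mm farther back than shut.
Start: joints at [-1.331, 0.411, -0.013, 1.596, 0.006, 1.134, -0.082], TCP at [189.361, 595.626, 248.297] pointing down, gripper open.
Joint ranges: [-2.95, 2.95], [-0.29, 1.99], [-1.47, 1.44], [0.14, 2.54], [-1.03, 4.17], [0.13, 1.85], [-2.86, 2.86]. Speed limits (rad/s): [2.39, 2.39, 3.01, 3.01, 3.14, 3.14, 3.14].

INTERFACE

Orientations are given as a rotation vector (axis times angle).
In Python, from cell import robot, read_camera gives the robot as it stands.
- The arm moves only by the tool play_rows, never from a script. Its argument "targets" is a list that holds one entry, the list of rows, each a list of 7 numbers: the turn, a rotation vector about the tool's x, y, z in rad, then the shift along the tool's x, y, z in cm, then the finger opening in cm, from 0 to 8.54. In form: [[[rx, ry, rz, tx, ty, tz, fingers], ...]]. A call has 1 to 8 rows; each row is the pose to reach, as a shift and turn from the pose commanded when the call began, along the tool's axes at that moment; what a row does not reach only later rows make up. A row lasts 1/12 s, in which the tool goes at most 41.7 mm and 7.16 degrees, less where a joint would pass 70% of its speed; a pose out of reach is approached as far as the arm can. A call with a gripper value outside its range is refused whole. The fingers move at their own pace and stop on an object; "grip_force" is the grip in N (left out, the last holds). Time passes only in rows, so rows that repeat a pose let the fingers close. It gives the time, the measured TCP pose, the force, the opening and the grip force at its end, in the units of the state.
- robot.read_state(): the state, without advancing time (a new reading comes with each control period).
- read_camera(name): name is "scene" or "top" or "wrist"; returns a dict with "frame" (400x640x3 uint8, red, green, blue), "range_z" (400x640 float32, mm along the optical axis (not along the pixel's ray), 0 where there is no reading), "mtx" (3x3 intrinsics, pixels), "rvec" (rotation vector, rad) and "tvec" (3), from world to camera coordinates, as OpenCV has them. Camera axes: x right, y down, z forward; pixel columns grow to the right and rows downward; lengths in mm; the calibration is good to about 2 mm. A picture is of the moment at which its call begins.
- robot.job_done(): hands the job in; it is judged then, once.
The state is a dict: "t": time; "joint_positions": joint angles; "qd": joint speeds; "effort": joint torques, N m; "ee_pos": TCP position; "eef_rot": TCP orientation; "wrist_force": force on the tool from outside, world axes, zero at the start; "wrist_torque": the same for the moment, N m; "grip_width": opening from 0.0 (shut) to 1.0 (fully open); "finger_force": force on a finger pad.
Only numpy, scipy, OpenCV 4.12 (cv2) and the standard library are available. Lean on these libraries where they do the work, as an engineer would, in place of code of your own. Each camera call takes 0.05 s, during which the arm holds its last target. There are 200 camera calls.

TASK

Take the rectangular pivot block with the round boss from the drying tray and lay it flat, boss up, on the rest of the bench caliper, its long side running from jaw to jaw. Then turn the spoked star handle, pushing spoke after spoke, to feed the sliding jaw shut on the block until the block is pinched against the fixed jaw and the sprung tip is pressed about halfway in, never to its stop. Do not push the sliding jaw itself, and leave the two other mouldings where they lie.

Things in the scene. Friction and masses are not known exactly. Their poses are not given: they have to be found in the camera images.
- block: The pivot block to measure: beige plastic rectangular block, 44 mm long (its x) by 34 mm wide (its y) by 24 mm tall, with a round boss 20 mm across and 8 mm tall on top (32 mm in all), about 50 g. Origin: centre of its underside, z up. Either end may face the fixed jaw.
- cap: Another moulding on the tray, to be left alone: beige round disc 46 mm across, 16 mm tall, with a boss 24 mm across on top (26 mm in all). Origin: centre of underside.
- fin: Another moulding on the tray, to be left alone: beige fin, 64 mm long, 24 mm wide and 22 mm tall at its thick end. Origin: on its underside.
- tray: Fixed drying tray with grey slats, 170 mm (x) by 280 mm (y), its flat top 16 mm above the table. Origin: centre of underside. The three mouldings lie on it in a row along its y, in any order.
- gauge: The bench caliper, fixed: grey base plate 12 mm thick, spanning x -50..280 mm, y -60..60 mm in its frame. Origin: on the table, under the middle of the fixed jaw's face. Its x axis points from the fixed jaw to the sliding jaw and star handle, z up. Fixed jaw: steel, x -28..0 mm, 26 mm wide, top at 62 mm. Rest for the block: x 0..50 mm, 24 mm wide, top at 30 mm; the block overhangs both sides.
- seat (a point): Middle of where the block's underside goes: on the top of the rest (30 mm up), 22 mm from the fixed jaw's face. Its axes are those of the gauge. A gap of up to 12 mm at the fixed jaw does no harm (and eases lowering the block in): the closing tip pushes the block along the rest against it.
- carriage: The sliding jaw: aluminium block 40 mm long (x), 46 mm wide, top at 58 mm. Same axes as the gauge; origin under the middle of its front face, at table level: gauge x = 114 mm, y = 0 when fully open. It closes towards the fixed jaw (-x) by up to 60 mm. The sprung tip stands out 25 mm in front of it when free.
- tip (a joint): How far the sprung tip (steel disc 16 mm across, centre 42 mm above the table, on the front of the carriage) is pressed into the carriage, m: 0 free, 0.010 at its stop. Spring 1.2 N per mm. A dark index on top of the carriage shows it against three ticks (free, half, full), and a pin comes out of the carriage's back by the same amount.
- hub (a point): Centre of the star handle, at the height of its spokes (92 mm above the table), on its vertical axis; gauge x = 205 mm, y = -38 mm. Four round steel spokes, 10 mm thick, at right angles, reach out level to black balls 20 mm across, centred 75 mm from the axis; hub 40 mm across, top at 108 mm.
- star (a joint): Angle of the star handle, rad, growing anticlockwise from above, which closes the jaw 15 mm per rad (carriage travel = 0.015 x angle); 0 to 1.2 at the start. Spokes point at angle + 0, 90, 180, 270 degrees from the gauge's x axis. It stays where it is left, even against the tip's spring. Pushing a spoke 55 mm out takes about 4 N, up to 7 N with the tip at its stop. Turning back opens the jaw.

How it is judged (in metres and radians):
On the way:
1. the block lies flat on the caliper's rest, long side from jaw to jaw, let go (z of block in the frame of seat between -0.003 and 0.003 m and x of block in the frame of seat between -0.003 and 0.025 m and y of block in the frame of seat between -0.01 and 0.01 m and angle between the x axis of block and the x axis of gauge, either way round below 0.35 rad and angle between block's own z axis and vertical below 0.12 rad and contact force between the fingers and block below 0.1 N), for 0.2 s.
At the end, for the whole second after the job is handed in: The block lies flat on the rest, boss up (within 0.12 rad), square to the jaws within 0.12 rad, within 10 mm of the middle sideways and against the fixed jaw within 3 mm; the sprung tip is pressed in by 2 to 8 mm of its 10 mm; block and sliding jaw are at rest (value of joint tip between 0.002 and 0.008 m and x of block in the frame of seat between -0.003 and 0.003 m and y of block in the frame of seat between -0.01 and 0.01 m and z of block in the frame of seat between -0.003 and 0.003 m and angle between the x axis of block and the x axis of gauge, either way round below 0.12 rad and angle between block's own z axis and vertical below 0.12 rad and linear speed of block below 0.01 m/s and linear speed of carriage below 0.005 m/s); the robot touches nothing.
It fails at once if the sprung tip is driven to its stop (pressed in more than 9.3 mm) (value of joint tip above 0.0093 m).
It fails at once if the robot pushes the sliding jaw or its tip itself (more than 4 N) (contact force between any of the fingers, the arm and carriage above 4 N).
It fails at once if another moulding is shifted by more than 20 mm (distance of any of cap, fin from where it was at the start of the episode above 0.02 m).
It also fails if it takes over 64 s, if anything falls off the work surface, if the arm or the gripper's body presses on something with over 40 N, if the wrist force passes 120 N, or if a joint passes its speed limit or range.

## Working session

There is one attempt and no reset: what is moved stays moved. The work goes in short steps, Python scripts to look and compute and a tool call to move; the robot and the scene stay as the last step left them, time stands still between calls to the robot, and variables do not carry over. Pictures are saved under pics/ and viewed, at most 10 in all, crops included, and the job is handed in when it is done.

Besides the shell and the picture viewer there is one more tool, called after "Call:" as name([rows], argument=value, ...), one row to a line, values as JSON. play_rows: Moves the arm, as the interface text tells. Its arguments: {"type":"object","properties":{"targets":{"type":"array"},"grip_force":{"type":"number"}},"required":["targets"]}

```bash
ls; mkdir -p pics; python3 - <<'E'
from cell import robot, read_camera
import cv2,numpy as np
ims=[]
for n in ("scene","top"):
    c=read_camera(n); np.savez(f"pics/{n}0.npz",**c); 
    cv2.imwrite(f"pics/{n}0.png",c["frame"][:,:,::-1])
    R=cv2.Rodrigues(np.array(c["rvec"]))[0]; print(n,-R.T@np.array(c["tvec"]).ravel(),R.round(2).tolist(),c["mtx"][0][0])
s=robot.read_state(); print(s["t"],s["ee_pos"],s["eef_rot"],s["wrist_force"])
E
```

```text
pics
scene [992.21958113 305.23283309 592.21065799] [[-0.38, 0.92, 0.0], [0.63, 0.27, -0.73], [-0.67, -0.28, -0.69]] 387.7882964973626
top [ 371.4280195   126.14183341 1128.58067322] [[0.03, -1.0, 0.02], [-0.99, -0.03, -0.15], [0.15, -0.02, -0.99]] 483.5266053354248
0.1 [189.2473996  595.20152576 247.52985502] [-4.81552374e-01 -3.10433132e+00  2.28060501e-03] [-0.6476806   0.90394677 -0.32254025]
```

View pics/top0.png

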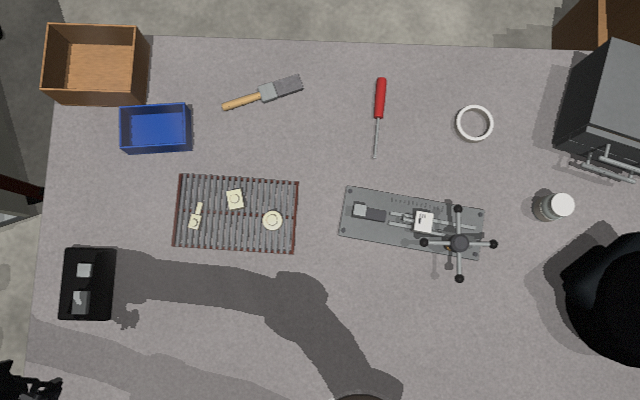

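View pics/scene0.png

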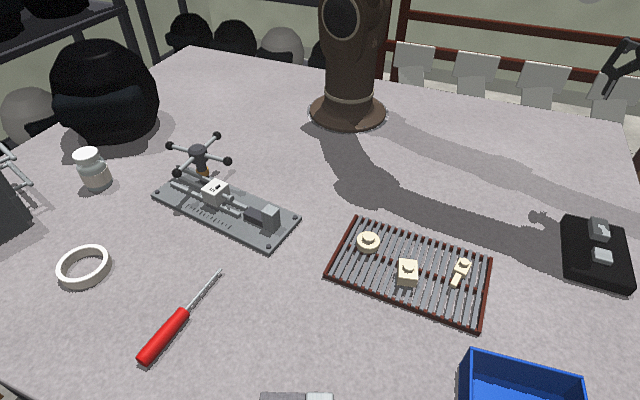

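The top view shows the block at (235,199), cap (272,220) and fin (196,215). The fixed jaw is at (359,210), the hub at (459,243), and the balls at (458,208), (424,242), (459,278), (493,244). Next I measure the poses from depth.

```bash
cat > h.py <<'E'
import numpy as np, cv2
def cloud(c):
    R=cv2.Rodrigues(np.array(c["rvec"],float))[0]; t=np.array(c["tvec"],float).ravel(); K=np.array(c["mtx"])
    v,u=np.mgrid[0:400,0:640]; z=c["range_z"]
    P=np.stack([(u-K[0,2])/K[0,0]*z,(v-K[1,2])/K[1,1]*z,z],-1)
    return (P-t)@R          # world points per pixel
def ray(c,u,v,h):
    R=cv2.Rodrigues(np.array(c["rvec"],float))[0]; t=np.array(c["tvec"],float).ravel(); K=np.array(c["mtx"])
    d=R.T@np.linalg.solve(K,[u,v,1.]); o=-R.T@t
    return o+d*(h-o[2])/d[2]
E
python3 - <<'E'
from h import *
c=dict(np.load("pics/top0.npz")); P=cloud(c); f=c["frame"].astype(int)
Z=P[...,2]
print("table z",np.median(Z[300:380,150:250]),"tray z",np.median(Z[180:245,180:290]))
# beige
m=(f[...,0]-f[...,2]>25)&(f[...,0]>150); m[:170]=0;m[260:]=0;m[:,:170]=0;m[:,300:]=0
n,l,st,ce=cv2.connectedComponentsWithStats(m.astype(np.uint8))
for i in range(1,n):
    if st[i,4]>20:
        k=l==i; q=P[k]; print("beige",ce[i],st[i,4],"zpct",np.percentile(q[:,2],[5,50,95]).round(1),"med xy",np.median(q[:,:2],0).round(1))
        vs,us=np.nonzero(k); w=np.array([ray(c,u,v,40)[:2] for u,v in zip(us,vs)],np.float32)
        print("   rect@z40",cv2.minAreaRect(w))
# base plate
g=np.zeros(Z.shape,bool); g[180:265,330:490]=1
k=g&(Z>7)&(Z<17)
n,l,st,ce=cv2.connectedComponentsWithStats(k.astype(np.uint8)); print(st[:,4])
w=P[k][:,:2].astype(np.float32); r=cv2.minAreaRect(w); print("plate",r, cv2.boxPoints(r).tolist())
# jaw & balls
for nm,(u0,u1,v0,v1),(a,b) in [("jaw",(345,375,195,225),(55,70)),("carr",(400,445,200,240),(50,65)),("hub",(440,480,225,260),(100,115))]:
    s=np.zeros_like(g); s[v0:v1,u0:u1]=1; s&=(Z>a)&(Z<b); print(nm,s.sum(),P[s].mean(0).round(1),cv2.minAreaRect(P[s][:,:2].astype(np.float32)))
for u,v in [(458,208),(424,242),(459,278),(493,244)]: print("ball",ray(c,u,v,95).round(1),Z[v,u].round(1))
cv2.imwrite("pics/crop.png",cv2.resize(np.hstack([c["frame"][170:290,335:500,::-1]]),None,fx=4,fy=4,interpolation=cv2.INTER_CUBIC))
E
```

```text
table z -0.02253944092973927 tray z 14.038592323175063
beige [233.56097561 197.07317073] 164 zpct [37.2 40.5 49.1] med xy [541.9 300.2]
   rect@z40 ((538.2078247070312, 297.62127685546875), (39.16370391845703, 30.457780838012695), 12.418910026550293)
beige [194.89090909 215.51818182] 110 zpct [23.5 29.8 39.9] med xy [494.2 386. ]
   rect@z40 ((496.2843933105469, 381.8663024902344), (21.308074951171875, 61.943092346191406), 65.59452056884766)
beige [269.78947368 215.69473684] 95 zpct [28.4 32.2 42.8] med xy [501.8 218.8]
   rect@z40 ((498.8962097167969, 215.46487426757812), (23.830907821655273, 40.0120964050293), 34.541160583496094)
[251052   4018      1    571    159    199]
plate ((501.5447998046875, -111.65296936035156), (330.1458740234375, 126.26705169677734), 81.29653930664062) [[414.15936279296875, -265.2716369628906], [538.972412109375, -284.3784484863281], [588.9302368164062, 41.9656982421875], [464.1171875, 61.072509765625]]
jaw 150 [517.7  16.5  61.2] ((518.0859375, 16.14727210998535), (27.784147262573242, 26.724119186401367), 82.30010223388672)
carr 377 [ 495.9 -126.8   57.5] ((496.62237548828125, -124.67708587646484), (75.74678802490234, 46.585445404052734), 80.94844055175781)
hub 270 [ 447.3 -193.3  106. ] ((447.0306701660156, -192.19020080566406), (47.5835075378418, 43.314937591552734), 42.3658561706543)
ball [ 523.1 -195.5   95. ] 101.9
ball [ 447.2 -120.9   95. ] 101.5
ball [ 372.8 -195.2   95. ] 100.0
ball [ 447.1 -270.1   95. ] 104.5
```

View pics/crop.png

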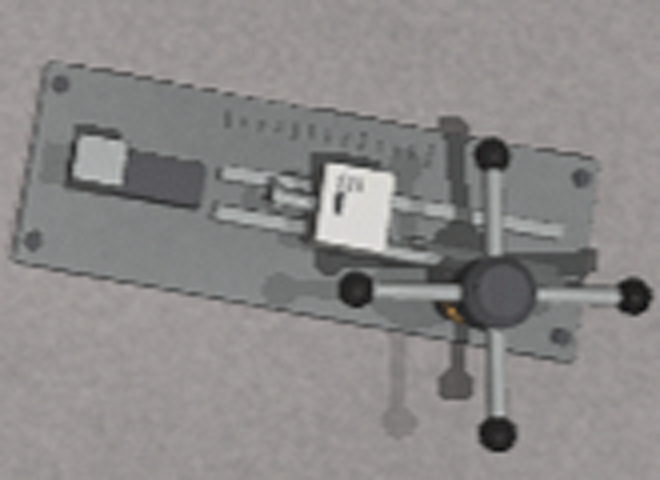

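```bash
python3 - <<'E'
from h import *
c=dict(np.load("pics/top0.npz")); P=cloud(c); f=c["frame"].astype(int); Z=P[...,2]
for lo,hi in ((30,60),(36,43),(44,52)):
    k=np.zeros(Z.shape,bool); k[180:215,218:252]=1; k&=(Z>lo)&(Z<hi)
    print(lo,k.sum(),P[k].mean(0).round(1),cv2.minAreaRect(P[k][:,:2].astype(np.float32)))
cv2.imwrite("pics/tray.png",cv2.resize(c["frame"][165:260,165:305,::-1],None,fx=5,fy=5,interpolation=cv2.INTER_CUBIC))
E
```

```text
30 302 [536.5 297.9  41.2] ((537.23779296875, 298.6904602050781), (44.62598419189453, 34.06794738769531), 13.296187400817871)
36 209 [536.8 298.2  39.7] ((537.4681396484375, 298.7127380371094), (44.21894073486328, 34.06208801269531), 12.872551918029785)
44 66 [537.5 298.6  47.3] ((538.8042602539062, 297.4147644042969), (20.040346145629883, 31.74604034423828), 75.44755554199219)
```

View pics/tray.png

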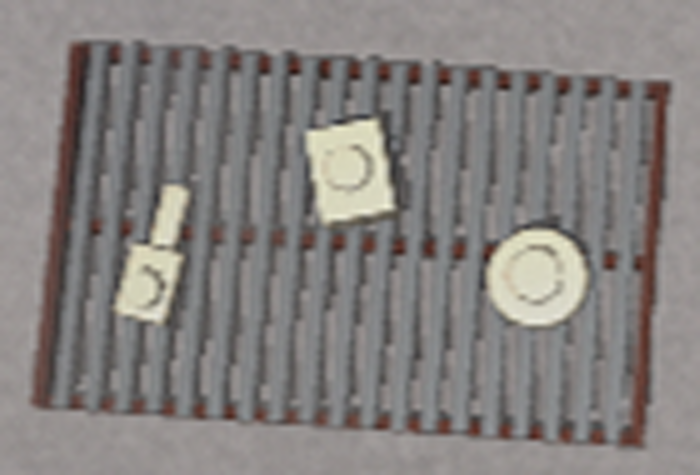

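Call:
play_rows([
  [[0,0,0,-5,-2.2,0,8.5],[0,0,0,-9,-4.2,0,8.5],[0,0,0,-13,-6,0,8.5],[0,0,0,-17,-8,0,8.5],[0,0,0,-21,-9.5,0,8.5],[0,0,0,-25,-11.3,0,8.5],[0,0,0,-28.5,-13,0,8.5],[0,0,0,-31.5,-14.3,0,8.5]],
])

```text
t: 0.77
ee_pos: [437.8, 370.5, 248.1]
eef_rot: [-0.481, -3.104, 0.0]
wrist_force: [-0.0, 1.6, -0.5]
grip_width: 0.996
finger_force: 0.0
```

The block comes out at (537.3, 298.6), 44×34 mm, with its long axis at 13° yaw. That matches both its given size and its 40 mm top height.

Call:
play_rows([
  [[0,0,-0.12,-3.5,-1.1,0,5.4],[0,0,-0.24,-7,-2.3,0,5.4],[0,0,-0.36,-10,-3.3,0,5.4],[0,0,-0.48,-11.65,-3.85,2,5.4],[0,0,-0.534,-11.65,-3.85,5,5.4],[0,0,-0.534,-11.65,-3.85,8,5.4],[0,0,-0.534,-11.65,-3.85,8,5.4]],
])

```text
t: 1.35
ee_pos: [533.3, 297.9, 162.2]
eef_rot: [0.352, -3.113, 0.007]
wrist_force: [-1.5, -0.2, -0.2]
grip_width: 0.634
finger_force: 0.0
```

```bash
python3 - <<'E'
from cell import robot, read_camera
from h import *
c=read_camera("wrist"); np.savez("pics/w1.npz",**c); cv2.imwrite("pics/w1.png",c["frame"][:,:,::-1])
s=robot.read_state(); print(s["ee_pos"],s["eef_rot"],s["joint_positions"],s["grip_width"])
P=cloud(c); Z=P[...,2]
k=(Z>35)&(Z<43)&(abs(P[...,0]-537)<40)&(abs(P[...,1]-298)<40)
print(k.sum(),P[k].mean(0),cv2.minAreaRect(P[k][:,:2].astype(np.float32)))
E
```

```text
[534.23998265 299.02278657 165.24454481] [ 0.35279883 -3.1153611   0.00470964] [-0.62417786  0.47155681  0.04783674  1.71486705 -0.02667901  0.96279178
  1.23016497] 0.6307182347750706
1533 [535.52617896 297.05478897  39.41630499] ((537.2030029296875, 297.3031005859375), (43.83980941772461, 33.89214324951172), 13.115131378173828)
```

View pics/w1.png

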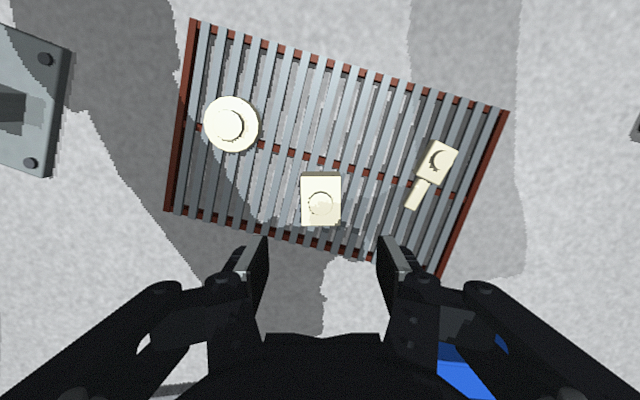

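The wrist view shows the block at (320,200), squared up between the fingers, with cap and fin well clear. Time to descend and grip.

Call:
play_rows([
  [[0,0,0,0,-0.1,3,5.4],[0,0,0,0,-0.1,6,5.4],[0,0,0,0,-0.1,9,5.4],[0,0,0,0,-0.1,11,5.4],[0,0,0,0,-0.1,12.3,5.4],[0,0,0,0,-0.1,13.1,5.4],[0,0,0,0,-0.1,13.1,5.4],[0,0,0,0,-0.1,13.1,5.4]],
])

```text
t: 2.07
ee_pos: [537.1, 300.0, 38.5]
eef_rot: [-0.355, 3.12, 0.001]
wrist_force: [1.2, 1.1, 0.5]
grip_width: 0.628
finger_force: 0.0
```

Call:
play_rows([
  [[0,0,0,0,0,0,2.8],[0,0,0,0,0,0,2.8],[0,0,0,0,0,0,2.8],[0,0,0,0,0,0,2.8],[0,0,0,0,0,0,2.8],[0,0,0,0,0,0,2.8]],
], grip_force=40)

```text
t: 2.57
ee_pos: [537.4, 300.0, 39.1]
eef_rot: [-0.354, 3.119, 0.002]
wrist_force: [-0.3, 0.1, 6.9]
grip_width: 0.384
finger_force: 41.3
```

Call:
play_rows([
  [[0,0,0,0,0,-2,2.8],[0,0,0,0,0,-5,2.8],[0,0,0,0,0,-8.5,2.8],[0,0,0.12,1,-3,-12,2.8],[0,0,0.24,2,-6.5,-12.5,2.8],[0,0,0.36,3.2,-10,-12.5,2.8],[0,0,0.48,4.2,-13.5,-12.5,2.8],[0,0,0.6,5.2,-17,-12.5,2.8]],
])

```text
t: 3.23
ee_pos: [523.6, 120.5, 163.5]
eef_rot: [0.592, 3.084, 0.002]
wrist_force: [1.0, -0.4, 0.0]
grip_width: 0.388
finger_force: 40.5
```

```bash
cat >> h.py <<'E'
from scipy.spatial.transform import Rotation as Ro
def to_tool(s,world):   # world shift mm -> tool axes cm; prints yaw of tool y
    R=Ro.from_rotvec(s["eef_rot"]).as_matrix(); y=np.degrees(np.arctan2(R[1,1],R[0,1]))
    return (R.T@np.array(world,float)/10).round(2), y.round(1), R.round(3)
E
python3 - <<'E'
from cell import robot
from h import *
s=robot.read_state(); p=np.array(s["ee_pos"]); print(p,s["grip_width"]); print(to_tool(s,[513-p[0],-26-p[1],155-p[2]]))
E
```

```text
[523.6388827  120.548389   163.54673893] 0.3883121682335768
(array([ -4.44, -14.01,   0.84]), np.float64(68.3), array([[-0.929,  0.371,  0.002],
       [ 0.371,  0.929,  0.001],
       [-0.001,  0.002, -1.   ]]))
```

Call:
play_rows([
  [[0,0,0.12,-0.8,-2.6,0,2.8],[0,0,0.24,-1.6,-5.2,0,2.8],[0,0,0.36,-2.4,-7.8,0,2.8],[0,0,0.48,-3.2,-10.4,0,2.8],[0,0,0.6,-4,-12.5,0,2.8],[0,0,0.72,-4.44,-14,0,2.8],[0,0,0.84,-4.44,-14,0,2.8],[0,0,0.96,-4.44,-14,0,2.8]],
])

```text
t: 3.9
ee_pos: [514.0, -26.0, 163.1]
eef_rot: [1.954, 2.459, 0.002]
wrist_force: [0.0, -0.5, -1.5]
grip_width: 0.389
finger_force: 40.5
```

Call:
play_rows([
  [[0,0,0.12,0,0,0,2.8],[0,0,0.24,0,0,0,2.8],[0,0,0.36,0,0,0,2.8],[0,0,0.384,0,0,0,2.8],[0,0,0.384,0,0,0,2.8],[0,0,0.384,0,0,0,2.8]],
])

```text
t: 4.4
ee_pos: [514.1, -24.3, 162.6]
eef_rot: [2.375, 2.057, 0.001]
wrist_force: [0.5, -0.9, -0.4]
grip_width: 0.388
finger_force: 40.5
```

```bash
python3 - <<'E'
from cell import robot, read_camera
from h import *
c=read_camera("wrist"); np.savez("pics/w2.npz",**c); cv2.imwrite("pics/w2.png",c["frame"][:,:,::-1])
s=robot.read_state(); p=np.array(s["ee_pos"]); print(p,s["joint_positions"].round(2),s["grip_width"]); print(to_tool(s,[0,0,0])[1])
P=cloud(c); Z=P[...,2]
def rc(nm,k): 
    if k.sum()>20: print(nm,k.sum(),P[k].mean(0).round(1),cv2.minAreaRect(P[k][:,:2].astype(np.float32)))
X,Y=P[...,0],P[...,1]
rc("jaw",(abs(Z-62)<3)&(abs(X-520)<25)&(abs(Y-16)<25))
rc("carr",(abs(Z-58)<2)&(abs(X-495)<40)&(abs(Y+130)<45))
rc("plate",(abs(Z-12)<3)&(abs(X-500)<110)&(Y<70)&(Y>-300))
rc("hub",(abs(Z-107)<4)&(abs(X-447)<45)&(abs(Y+195)<45))
rc("rest",(abs(Z-30)<3)&(abs(X-510)<45)&(Y>-60)&(Y<15))
E
```

```text
[514.05186543 -24.3515834  162.49935932] [-0.5   0.35  0.57  1.99 -0.25  0.87  0.06] 0.3871163025751098
-8.2
jaw 1291 [518.6  14.9  61.3] ((518.5418701171875, 14.364175796508789), (27.85980796813965, 25.923280715942383), 81.10635375976562)
carr 1213 [ 496.  -134.7   57.1] ((496.16949462890625, -134.46676635742188), (27.5085506439209, 45.458343505859375), 81.29280090332031)
plate 13449 [514.4 -13.9  11.3] ((505.7702941894531, -70.65492248535156), (244.35313415527344, 119.95248413085938), 81.37422180175781)
rest 966 [513.2 -20.7  29.3] ((513.3565063476562, -20.88789176940918), (31.973817825317383, 23.622943878173828), 80.39070129394531)
```

View pics/w2.png

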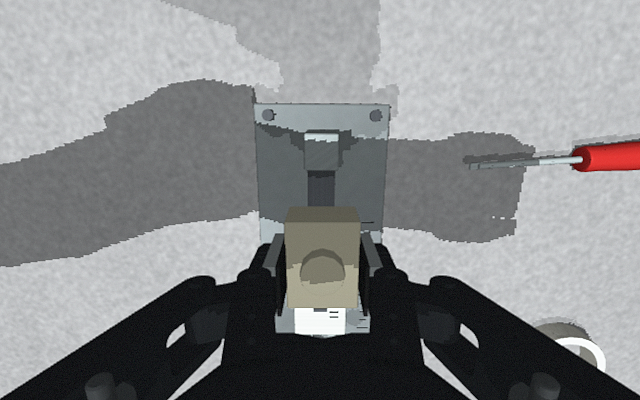

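Call:
play_rows([
  [[0,0,0,-0.2,-0.1,2,2.8],[0,0,0,-0.4,-0.14,5,2.8],[0,0,0,-0.4,-0.14,7.5,2.8],[0,0,0,-0.4,-0.14,9,2.8],[0,0,0,-0.4,-0.14,10,2.8],[0,0,0,-0.4,-0.14,10.5,2.8],[0,0,0,-0.4,-0.14,10.8,2.8],[0,0,0,-0.4,-0.14,10.8,2.8]],
])

```text
t: 5.12
ee_pos: [512.3, -28.3, 54.4]
eef_rot: [2.378, 2.053, 0.001]
wrist_force: [0.2, 0.1, -0.3]
grip_width: 0.387
finger_force: 40.5
```

Call:
play_rows([
  [[0,0,0,0,0,0.08,2.8],[0,0,0,0,0,0.16,2.8],[0,0,0,0,0,0.16,2.8]],
])

```text
t: 5.37
ee_pos: [512.5, -28.1, 53.3]
eef_rot: [2.378, 2.052, 0.002]
wrist_force: [-0.8, 0.2, -0.2]
grip_width: 0.385
finger_force: 40.5
```

Call:
play_rows([
  [[0,0,0,0,0,0.08,2.8],[0,0,0,0,0,0.16,2.8],[0,0,0,0,0,0.16,2.8]],
])

```text
t: 5.62
ee_pos: [512.6, -28.1, 53.0]
eef_rot: [-2.378, -2.052, -0.003]
wrist_force: [-7.5, 0.8, 22.7]
grip_width: 0.388
finger_force: 43.2
```

Call:
play_rows([
  [[0,0,0,0,0,-0.1,2.8],[0,0,0,0,0,-0.1,5.6],[0,0,0,0,0,-0.1,5.6],[0,0,0,0,0,-0.1,5.6],[0,0,0,0,0,-0.1,5.6],[0,0,0,0,0,-0.1,5.6],[0,0,0,0,0,-0.1,5.6]],
])

```text
t: 6.2
ee_pos: [512.0, -28.2, 51.9]
eef_rot: [-2.378, -2.052, 0.0]
wrist_force: [0.2, 0.7, -0.5]
grip_width: 0.655
finger_force: 0.0
```

Call:
play_rows([
  [[0,0,0,0,0,-2,5.6],[0,0,0,0,0,-5,5.6],[0,0,0,0,0,-9,5.6],[0,0,0,0,0,-13,5.6],[0,0,0,0,0,-14,5.6],[0,0,0,0,0,-14,5.6]],
])

```text
t: 6.7
ee_pos: [514.0, -28.3, 195.3]
eef_rot: [2.376, 2.05, 0.009]
wrist_force: [0.7, -1.2, -0.0]
grip_width: 0.657
finger_force: 0.0
```

```bash
python3 - <<'E'
from cell import robot, read_camera
from h import *
ce={}
for n in("wrist","top"):
    c=read_camera(n); np.savez(f"pics/{n}3.npz",**c); cv2.imwrite(f"pics/{n}3.png",c["frame"][:,:,::-1])
    P=cloud(c); X,Y,Z=P[...,0],P[...,1],P[...,2]
    def rc(nm,k): 
        if k.sum()>20: print(n,nm,k.sum(),P[k].mean(0).round(1),cv2.minAreaRect(P[k][:,:2].astype(np.float32)))
    b=(abs(X-512)<40)&(Y<-2)&(Y>-60)
    rc("blk top",b&(abs(Z-54)<3)); rc("boss",b&(abs(Z-62)<2.5))
    rc("jaw",(abs(Z-62)<3)&(abs(X-520)<25)&(abs(Y-16)<17))
    rc("carr",(abs(Z-58)<2)&(abs(X-495)<40)&(abs(Y+135)<35))
    rc("hub",(abs(Z-107)<3)&(abs(X-447)<30)&(abs(Y+195)<30))
s=robot.read_state(); print(s["t"],s["ee_pos"],s["joint_positions"].round(2)); print(to_tool(s,[0,0,0]))
E
```

```text
wrist blk top 1368 [512.5 -27.   53.3] ((512.18798828125, -28.0390682220459), (44.49097442626953, 33.46723937988281), 82.41316986083984)
wrist boss 375 [512.3 -27.7  61.2] ((512.4299926757812, -27.833425521850586), (18.863357543945312, 19.27972984313965), 30.361061096191406)
wrist jaw 999 [518.8  14.9  61.3] ((518.7926025390625, 14.43499755859375), (27.09292221069336, 25.6391658782959), 81.5501708984375)
wrist carr 1468 [ 496.9 -128.3   57.2] ((497.23211669921875, -128.52035522460938), (39.18873596191406, 45.11753845214844), 80.76627349853516)
top blk top 126 [513.1 -15.6  53.6] ((512.6301879882812, -19.2269229888916), (29.637311935424805, 34.55174255371094), 81.69322204589844)
top boss 47 [511.7 -25.1  61.9] ((512.2347412109375, -24.871923446655273), (15.208964347839355, 19.05248260498047), 73.6214370727539)
top jaw 127 [518.1  16.7  61.7] ((517.862548828125, 16.403587341308594), (27.454364776611328, 26.031558990478516), 80.82974243164062)
6.8 [511.86337747 -27.89135087 191.78435283] [-0.53  0.31  0.6   1.96 -0.22  0.93  0.04]
(array([0., 0., 0.]), np.float64(-8.4), array([[ 0.146,  0.989,  0.   ],
       [ 0.989, -0.146,  0.001],
       [ 0.001,  0.   , -1.   ]]))
```

View pics/wrist3.png

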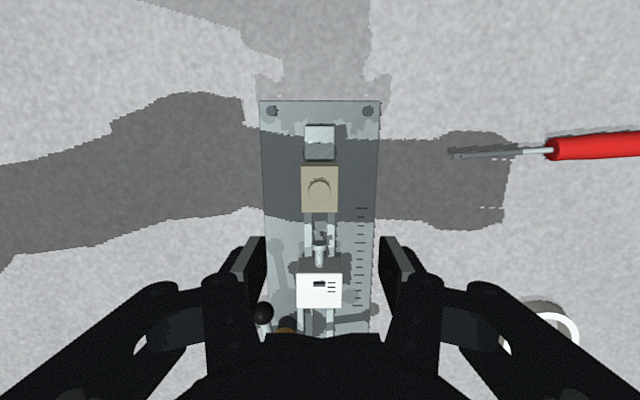

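The block is placed: centre at (512.3,-28), about 29 mm from the jaw face, square, top at 54. For the star, I'll use the shut fingers as a peg beside the spoke at yaw -90° (ball at (459,278)) and sweep it round the hub.

Call:
play_rows([
  [[0,0,0.12,-3,-0.9,0,0],[0,0,0.24,-6,-1.8,0,0],[0,0,0.36,-9,-2.7,0,0],[0,0,0.48,-12,-3.6,0,0],[0,0,0.6,-15,-4.5,0,0],[0,0,0.72,-18,-5.4,0,0],[0,0,0.84,-21,-6.2,0,0],[0,0,0.96,-21.6,-6.4,0,0]],
], grip_force=60)

```text
t: 7.47
ee_pos: [413.6, -236.7, 190.9]
eef_rot: [3.061, 0.704, -0.005]
wrist_force: [-0.5, -0.5, 0.2]
grip_width: -0.001
finger_force: 0.0
```

Call:
play_rows([
  [[0,0,0.12,0,0,0,0],[0,0,0.24,0,0,0,0],[0,0,0.36,0,0,0,0],[0,0,0.48,0,0,0,0],[0,0,0.6,0,0,0,0],[0,0,0.72,0,0,0,0],[0,0,0.81,0,0,0,0],[0,0,0.81,0,0,0,0]],
])

```text
t: 8.13
ee_pos: [416.2, -232.1, 190.4]
eef_rot: [3.092, -0.547, -0.005]
wrist_force: [0.3, -0.5, -0.1]
grip_width: 0.002
finger_force: 0.0
```

```bash
cat > st.py <<'E'
from cell import robot
from h import *
H=np.array([447.8,-196.])
def plan(phi_from_tool_to,n=8,z=None,r=45,tg=-16):
    """rows moving to tool yaw list (deg) about the hub, from the measured pose"""
    s=robot.read_state(); p=np.array(s["ee_pos"]); _,yaw,R=to_tool(s,[0,0,0])
    R=Ro.from_rotvec(s["eef_rot"]).as_matrix()
    print("t",round(s["t"],2),"p",p.round(1),"yaw",yaw,"q7",s["joint_positions"][6].round(2),"F",s["wrist_force"].round(1))
    for a in phi_from_tool_to:
        t=np.radians(a); d=H+r*np.array([np.cos(t),np.sin(t)])+tg*np.array([-np.sin(t),np.cos(t)])
        sh=R.T@np.array([*(d-p[:2]),(z if z else p[2])-p[2]])/10
        print([0,0,round(float(-np.radians(a-yaw)),3),*sh.round(2).tolist(),0])
E
python3 -c "
from st import *
plan([-110],z=95)"
```

```text
t 8.13 p [ 416.2 -232.1  190.4] yaw -110.1 q7 -1.05 F [ 0.3 -0.5 -0.1]
[0, 0, -0.002, 0.17, 0.01, 9.54, 0]
```

Call:
play_rows([
  [[0,0,0,0.1,0,3,0],[0,0,0,0.1,0,5.5,0],[0,0,0,0.1,0,7.5,0],[0,0,0,0.1,0,9,0],[0,0,0,0.1,0,9.5,0],[0,0,0,0.1,0,9.5,0]],
])

```text
t: 8.63
ee_pos: [416.6, -232.6, 95.5]
eef_rot: [3.095, -0.539, -0.006]
wrist_force: [-0.6, 0.3, 0.1]
grip_width: -0.003
finger_force: 0.0
```

```bash
python3 -c "
from st import *
plan([-106,-102,-98,-94,-90,-86,-82,-78],z=95)"
```

```text
t 8.63 p [ 416.6 -232.6   95.5] yaw -109.8 q7 -0.89 F [-0.6  0.3  0.1]
[0, 0, -0.066, 0.39, 0.09, 0.05, 0]
[0, 0, -0.136, 0.72, 0.17, 0.05, 0]
[0, 0, -0.206, 1.05, 0.23, 0.04, 0]
[0, 0, -0.276, 1.38, 0.26, 0.04, 0]
[0, 0, -0.346, 1.71, 0.27, 0.04, 0]
[0, 0, -0.415, 2.04, 0.26, 0.04, 0]
[0, 0, -0.485, 2.38, 0.23, 0.04, 0]
[0, 0, -0.555, 2.7, 0.17, 0.04, 0]
```

Call:
play_rows([
  [[0,0,-0.066,0.39,0.09,0,0],[0,0,-0.136,0.72,0.17,0,0],[0,0,-0.206,1.05,0.23,0,0],[0,0,-0.276,1.38,0.26,0,0],[0,0,-0.346,1.71,0.27,0,0],[0,0,-0.415,2.04,0.26,0,0],[0,0,-0.485,2.38,0.23,0,0],[0,0,-0.555,2.7,0.17,0,0]],
])

```text
t: 9.3
ee_pos: [441.8, -243.9, 97.7]
eef_rot: [-3.123, -0.334, 0.002]
wrist_force: [-4.5, -0.4, 2.5]
grip_width: -0.002
finger_force: 2.3
```

```bash
cat >> st.py <<'E'
from cell import read_camera
def star(tag):
    """star angle: dark ball tops seen from above, cast on z=102, taken about the hub"""
    c=read_camera("top"); np.savez(f"pics/{tag}.npz",**c); P=cloud(c); X,Y,Z=P[...,0],P[...,1],P[...,2]
    r=np.hypot(X-H[0],Y-H[1]); k=(abs(Z-97)<9)&(r>28)&(r<86)
    a=np.degrees(np.arctan2(Y-H[1],X-H[0]))[k]
    h,_=np.histogram(a%90,bins=30,range=(0,90)); print("n",k.sum(),"mod90 hist",h.tolist())
    m=np.angle(np.exp(1j*4*np.radians(a)).mean())/4; print("spoke mod90 deg",np.degrees(m).round(1)%90)
    k=(abs(Z-57.5)<2.5)&(abs(X-500)<40)&(Y<-45)&(Y>-165); g=(P[k][:,:2]-[516.5,.6])@np.array([-.1513,-.9885])
    if k.sum()>20: print("carriage top gauge x",np.percentile(g,[1,99]).round(1))
E
python3 -c "
from st import *
plan([-74,-70,-66,-62,-57,-52,-47,-42],z=95); star('s1')"
```

```text
t 9.3 p [ 441.8 -243.9   97.7] yaw -77.8 q7 -0.46 F [-4.5 -0.4  2.5]
[0, 0, -0.066, 0.31, 0.04, 0.26, 0]
[0, 0, -0.136, 0.63, 0.12, 0.26, 0]
[0, 0, -0.206, 0.96, 0.18, 0.26, 0]
[0, 0, -0.276, 1.29, 0.21, 0.26, 0]
[0, 0, -0.363, 1.71, 0.22, 0.26, 0]
[0, 0, -0.45, 2.12, 0.19, 0.26, 0]
[0, 0, -0.538, 2.53, 0.13, 0.26, 0]
[0, 0, -0.625, 2.94, 0.03, 0.26, 0]
n 498 mod90 hist [8, 50, 95, 113, 105, 91, 28, 6, 0, 0, 0, 0, 0, 0, 0, 0, 0, 0, 0, 0, 0, 0, 0, 0, 0, 0, 0, 0, 0, 2]
spoke mod90 deg 11.5
carriage top gauge x [ 48.4 146.2]
```

The push works: the star reads 11.5° further round and matches the tool yaw. Continuing the sweep.

Call:
play_rows([
  [[0,0,-0.066,0.31,0.04,0.15,0],[0,0,-0.136,0.63,0.12,0.2,0],[0,0,-0.206,0.96,0.18,0.2,0],[0,0,-0.276,1.29,0.21,0.2,0],[0,0,-0.363,1.71,0.22,0.2,0],[0,0,-0.45,2.12,0.19,0.2,0],[0,0,-0.538,2.53,0.13,0.2,0],[0,0,-0.625,2.94,0.03,0.2,0]],
])

```text
t: 10.02
ee_pos: [470.7, -238.9, 95.6]
eef_rot: [2.87, 1.276, -0.002]
wrist_force: [-4.8, -2.0, 2.1]
grip_width: -0.0
finger_force: 2.3
```

```bash
python3 -c "
from st import *
plan([-37,-32,-27,-22,-17,-12,-7,-2],z=95)"
```

```text
t 10.02 p [ 470.7 -238.9   95.6] yaw -42.1 q7 0.01 F [-4.8 -2.   2.1]
[0, 0, -0.089, 0.45, 0.05, 0.06, 0]
[0, 0, -0.176, 0.86, 0.14, 0.06, 0]
[0, 0, -0.264, 1.27, 0.19, 0.06, 0]
[0, 0, -0.351, 1.69, 0.2, 0.06, 0]
[0, 0, -0.438, 2.11, 0.18, 0.06, 0]
[0, 0, -0.525, 2.52, 0.12, 0.06, 0]
[0, 0, -0.613, 2.93, 0.03, 0.06, 0]
[0, 0, -0.7, 3.32, -0.1, 0.06, 0]
```

Call:
play_rows([
  [[0,0,-0.089,0.45,0.05,0.05,0],[0,0,-0.176,0.86,0.14,0.05,0],[0,0,-0.264,1.27,0.19,0.05,0],[0,0,-0.351,1.69,0.2,0.05,0],[0,0,-0.438,2.11,0.18,0.05,0],[0,0,-0.525,2.52,0.12,0.05,0],[0,0,-0.613,2.93,0.03,0.05,0],[0,0,-0.7,3.32,-0.1,0.05,0]],
])

```text
t: 10.68
ee_pos: [492.8, -214.4, 95.4]
eef_rot: [2.258, 2.181, -0.003]
wrist_force: [-2.4, -4.3, 2.9]
grip_width: -0.002
finger_force: 2.2
```

```bash
python3 -c "
from st import *
plan([3,8,13,18,23,28,33,38],z=95); star('s2')"
```

```text
t 10.68 p [ 492.8 -214.4   95.4] yaw -2.0 q7 0.53 F [-2.4 -4.3  2.9]
[0, 0, -0.087, 0.48, 0.06, 0.03, 0]
[0, 0, -0.175, 0.89, 0.14, 0.03, 0]
[0, 0, -0.262, 1.3, 0.2, 0.03, 0]
[0, 0, -0.349, 1.72, 0.21, 0.03, 0]
[0, 0, -0.436, 2.13, 0.19, 0.03, 0]
[0, 0, -0.524, 2.55, 0.13, 0.03, 0]
[0, 0, -0.611, 2.95, 0.04, 0.03, 0]
[0, 0, -0.698, 3.35, -0.09, 0.03, 0]
n 573 mod90 hist [110, 43, 12, 1, 0, 0, 0, 0, 0, 0, 0, 0, 0, 0, 0, 0, 0, 0, 0, 0, 0, 0, 1, 1, 4, 11, 35, 100, 118, 137]
spoke mod90 deg 87.1
carriage top gauge x [ 48.1 126.3]
```

Call:
play_rows([
  [[0,0,-0.087,0.46,0.06,0.03,0],[0,0,-0.175,0.89,0.14,0.03,0],[0,0,-0.262,1.3,0.2,0.03,0],[0,0,-0.349,1.72,0.21,0.03,0],[0,0,-0.436,2.13,0.19,0.03,0],[0,0,-0.524,2.55,0.13,0.03,0],[0,0,-0.611,2.95,0.04,0.03,0],[0,0,-0.698,3.35,-0.09,0.03,0]],
])

```text
t: 11.4
ee_pos: [494.2, -181.0, 95.2]
eef_rot: [1.378, 2.82, -0.003]
wrist_force: [0.0, -5.8, 0.3]
grip_width: -0.003
finger_force: 2.2
```

```bash
python3 -c "
from st import *
plan([43,48,53,58,62,66,70,74],z=95); star('s3')"
```

```text
t 11.4 p [ 494.2 -181.    95.2] yaw 37.9 q7 1.04 F [ 0.  -5.8  0.3]
[0, 0, -0.089, 0.48, 0.04, 0.02, 0]
[0, 0, -0.176, 0.88, 0.13, 0.01, 0]
[0, 0, -0.264, 1.3, 0.18, 0.01, 0]
[0, 0, -0.351, 1.71, 0.2, 0.01, 0]
[0, 0, -0.421, 2.05, 0.18, 0.01, 0]
[0, 0, -0.49, 2.38, 0.14, 0.01, 0]
[0, 0, -0.56, 2.71, 0.08, 0.01, 0]
[0, 0, -0.63, 3.03, -0.0, 0.01, 0]
n 485 mod90 hist [0, 0, 0, 0, 0, 0, 0, 1, 6, 18, 83, 95, 113, 98, 59, 10, 2, 0, 0, 0, 0, 0, 0, 0, 0, 0, 0, 0, 0, 0]
spoke mod90 deg 36.9
carriage top gauge x [ 48.3 115.3]
```

Call:
play_rows([
  [[0,0,-0.089,0.48,0.04,0,0],[0,0,-0.176,0.88,0.13,0,0],[0,0,-0.264,1.3,0.18,0,0],[0,0,-0.351,1.71,0.2,0,0],[0,0,-0.421,2.05,0.18,0,0],[0,0,-0.49,2.38,0.14,0,0],[0,0,-0.56,2.71,0.08,0,0],[0,0,-0.63,3.03,0,0,0]],
])

```text
t: 12.12
ee_pos: [476.7, -156.5, 95.2]
eef_rot: [0.44, 3.106, -0.002]
wrist_force: [3.4, -4.6, 0.5]
grip_width: -0.001
finger_force: 2.2
```

```bash
python3 -c "
from st import *
plan([77,80,83,85,87,89,90],z=95); star('s4')
c=dict(np.load('pics/s4.npz')); cv2.imwrite('pics/s4.png',cv2.resize(c['frame'][180:290,340:490,::-1],None,fx=5,fy=5,interpolation=cv2.INTER_CUBIC))"
```

```text
t 12.12 p [ 476.7 -156.5   95.2] yaw 73.9 q7 1.54 F [ 3.4 -4.6  0.5]
[0, 0, -0.054, 0.32, -0.01, 0.02, 0]
[0, 0, -0.106, 0.57, 0.05, 0.02, 0]
[0, 0, -0.159, 0.81, 0.1, 0.02, 0]
[0, 0, -0.194, 0.97, 0.13, 0.02, 0]
[0, 0, -0.229, 1.14, 0.15, 0.02, 0]
[0, 0, -0.264, 1.31, 0.17, 0.02, 0]
[0, 0, -0.281, 1.39, 0.18, 0.02, 0]
n 323 mod90 hist [0, 0, 0, 0, 0, 0, 0, 0, 0, 0, 0, 0, 0, 0, 0, 0, 0, 0, 0, 0, 1, 21, 60, 71, 68, 64, 33, 4, 1, 0]
spoke mod90 deg 72.5
carriage top gauge x [ 67.2 106.2]
```

View pics/s4.png

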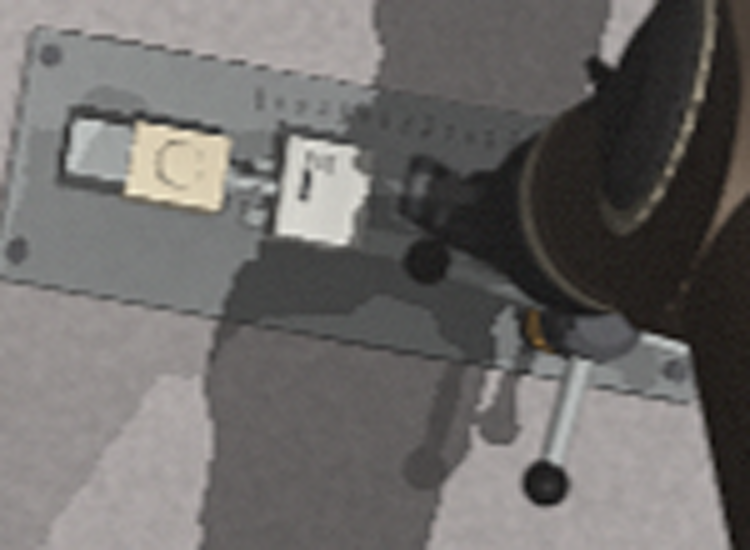

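Now the block sits against the fixed jaw and the tip is just touching it, with the star at about 2.99 rad. Another 17° gives about half press.

Call:
play_rows([
  [[0,0,-0.054,0.28,0,0.02,0],[0,0,-0.106,0.55,0.05,0.02,0],[0,0,-0.159,0.81,0.1,0.02,0],[0,0,-0.194,0.97,0.13,0.02,0],[0,0,-0.229,1.14,0.15,0.02,0],[0,0,-0.264,1.31,0.17,0.02,0],[0,0,-0.281,1.39,0.18,0.02,0],[0,0,-0.281,1.39,0.18,0.02,0]],
])

```text
t: 12.83
ee_pos: [464.6, -150.1, 95.2]
eef_rot: [0.004, 3.137, -0.002]
wrist_force: [5.0, -0.7, -0.2]
grip_width: -0.002
finger_force: 2.5
```

```bash
python3 -c "
from st import *
plan([90],z=95); star('s5')"
```

```text
t 12.83 p [ 464.6 -150.1   95.2] yaw 89.8 q7 1.77 F [ 5.  -0.7 -0.2]
[0, 0, -0.003, 0.08, -0.09, 0.02, 0]
n 268 mod90 hist [64, 31, 2, 0, 0, 0, 0, 0, 0, 0, 0, 0, 0, 0, 0, 0, 0, 0, 0, 0, 0, 0, 0, 0, 0, 1, 9, 33, 61, 67]
spoke mod90 deg 88.2
carriage top gauge x [ 63.9 102.2]
```

Measured star angle is 3.26 rad, so the press is about 4 to 5 mm. Next I back the fingers off the spoke, lift, and check.

Call:
play_rows([
  [[0,0,0,-0.5,0,0,0],[0,0,0,-1.2,0,0,0],[0,0,0,-1.2,0,-3,0],[0,0,0,-1.2,0,-7,0],[0,0,0,-1.2,0,-11,0],[0,0,0,-5,0,-13,0],[0,0,0,-9,-2,-15,0],[0,0,0,-13,-5,-16,0]],
])

```text
t: 13.55
ee_pos: [581.2, -187.3, 253.7]
eef_rot: [-0.005, 3.137, 0.001]
wrist_force: [1.1, 0.4, -0.3]
grip_width: 0.001
finger_force: 0.0
```

Call:
play_rows([
  [[0,0,0,-1,-4,0,0],[0,0,0,-1,-8,0,0],[0,0,0,-1,-12,0,0],[0,0,0,-1,-15,0,0],[0,0,0,-1,-15,0,0],[0,0,0,-1,-15,0,0]],
])

```text
t: 14.05
ee_pos: [587.6, -341.7, 249.1]
eef_rot: [-0.007, -3.14, -0.0]
wrist_force: [0.1, 1.5, -0.5]
grip_width: -0.001
finger_force: 0.0
```

```bash
python3 -c "
from st import *
s=robot.read_state(); print(s['ee_pos'],s['wrist_force'])
star('s6'); c=dict(np.load('pics/s6.npz')); P=cloud(c); X,Y,Z=P[...,0],P[...,1],P[...,2]
b=(abs(X-514)<35)&(Y<-1)&(Y>-50)
for lo,hi in((51,56),(60,64)):
  k=b&(Z>lo)&(Z<hi); print(P[k].mean(0).round(1),cv2.minAreaRect(P[k][:,:2].astype(np.float32)))
w=c['frame'][195:250,350:440,::-1]; cv2.imwrite('pics/s6.png',cv2.resize(w,None,fx=8,fy=8,interpolation=cv2.INTER_CUBIC))"
```

```text
[ 587.62193661 -341.72161837  249.05134624] [ 0.08458118  1.54937046 -0.50706663]
n 597 mod90 hist [150, 92, 35, 1, 0, 0, 0, 0, 0, 0, 0, 0, 0, 0, 0, 0, 0, 0, 0, 0, 0, 0, 0, 0, 0, 1, 7, 57, 119, 135]
spoke mod90 deg 89.4
carriage top gauge x [ 63.2 102.1]
[512.9 -21.7  53.6] ((512.5311889648438, -21.309703826904297), (43.85183334350586, 34.371177673339844), 81.22366333007812)
[512.5 -19.3  61.8] ((513.322509765625, -18.264881134033203), (18.138019561767578, 15.736380577087402), 3.196694850921631)
```

View pics/s6.png

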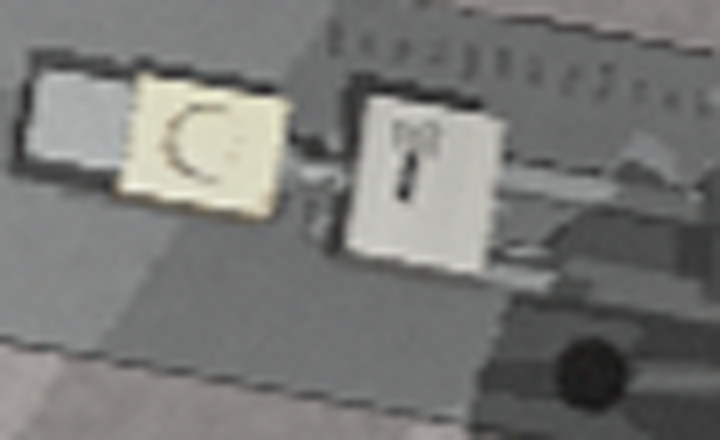

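The index lines up with the middle tick (about (410,175) in the crop). The block is square against the jaw and the robot is clear, so I'm handing in.

```bash
python3 -c "
from cell import robot
print(robot.job_done())"
```

```text
the job is handed in; nothing more can be done
None
```

The job is handed in, with no verdict returned: the block lies flat, boss up, pinched against the fixed jaw, the sprung tip is pressed about 4–5 mm of its 10 mm, and the robot is clear; I didn't re-measure the other two mouldings.

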